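# Seat the rock-core carrier in the locating jig

### The arm

A 6-joint arm with a two-finger parallel gripper is mounted at the origin on the work surface. World frame = base frame: x ahead of the robot, y to its left, z up, the work surface at z = 0. Lengths are in m, angles in rad, forces in N, time in s.
With the tool pointing down it reaches from about 0.3 to 0.875 m from the base axis. Payload 6.4 kg.
Tool frame: the origin (TCP) lies between the finger pads; the fingertips stand 8 mm ahead of it and the grasp point (between the pads) lies 11 mm behind it; z points along the fingers, y is the line along which they close (so a half turn about z gives the same grasp; the last joint's range is limited). The gripper opens to 85 mm and grips with 20 to 120 N. Pads are 22 mm wide; open, the fingers measure 114 mm over their backs; the gripper's body (76 mm by 85 mm) begins 54 mm behind the grasp point. The pads swing forward as they close: fully open they stand 13 mm farther back than shut.
Start: joints at [-1.381, 0.181, 1.607, -0, 1.354, -0.206], TCP at [0.222, -0.531, 0.239] pointing down, gripper open.
Joint ranges: [-2.99, 2.99], [-0.89, 2.07], [0.3, 2.58], [-1.14, 4.28], [0, 2.63], [-3.12, 3.12]. Speed limits (rad/s): [2.57, 2.57, 3.01, 3.14, 3.14, 3.14].

### API

Orientations are given as a 3x3 rotation matrix whose columns are the frame's x, y, z axes.
In Python, from workcell import status, grab_frame, get_calibration, order gives the robot as it stands. The module is installed in compiled form; this text tells all that it offers.
- The arm moves only by the shell command python3 -m creep 'ROWS' [OPENING] [FORCE]. ROWS is JSON, a list of rows, each an object of numbers: "dx", "dy", "dz": the shift along the tool's x, y, z in units of 25 mm (1.0 is 25 mm); "ax", "ay", "az": the turn, a rotation vector about the tool's x, y, z in units of 5 degrees (1.0 is 5 degrees). In form: [{"dx": .., "dy": .., "dz": .., "ax": .., "ay": .., "az": ..}, ...]. A call has exactly 10 rows; each row is the pose to reach, as a shift and turn from the pose commanded when the call began, along the tool's axes at that moment; what a row does not reach only later rows make up. A row lasts 1/8 s, in which the tool goes at most 62.5 mm and 10.7 degrees, less where a joint would pass 70% of its speed; a pose out of reach is approached as far as the arm can. A call with a gripper value outside its range is refused whole. OPENING is the gripper command: -1 is shut, 1 is fully open, values between are in proportion, set as the call begins (- or left out, the last holds). The fingers move at their own pace and stop on an object; FORCE is the grip in N (left out, the last holds). Time passes only in rows, so rows that repeat a pose let the fingers close, or fill a call up. It gives the time, the measured TCP pose, the force, the opening and the grip force at its end, in the units of the state.
- status.observe(): the state, without advancing time (a new reading comes with each control period).
- grab_frame(name): name is "scene" or "top" or "wrist"; returns the picture (420x560x3 uint8, blue, green, red); there is no depth.
- get_calibration(name): a dict with "K" (3x3 intrinsics, pixels), "R" (3x3) and "t" (3): a world point X has camera coordinates R X + t. Camera axes: x right, y down, z forward; pixel columns grow to the right and rows downward; lengths in m; the calibration is good to about 2 mm. A picture is of the moment at which its call begins: read the wrist's pose just before it. get_calibration takes no time and is no camera call; for the wrist camera it gives the pose at the moment of the call.
- order.close_job(): hands the job in; it is judged then, once.
The state is a dict: "t": time; "joint_pos": joint angles; "qd": joint speeds; "tau": joint torques, N m; "eef_pos": TCP position; "orientation": TCP orientation; "force": force on the tool from outside, world axes, zero at the start; "torque": the same for the moment, N m; "opening": opening from 0.0 (shut) to 1.0 (fully open); "grip_force": force on a finger pad.
Only numpy, scipy, OpenCV 4.12 (cv2) and the standard library are available. Lean on these libraries where they do the work, as an engineer would, in place of code of your own. Each camera call takes 0.05 s, during which the arm holds its last target. There are 200 camera calls.

### The job

Slide the carrier plate that holds the round rock core along the jig bed until its long edge is up against both dowel pins and its short end is up against the end stop, square in the jig and flat on the bed. Do not lift it off the bed, and leave the other carrier, the one with the square block, where it is.

Things in the scene. Friction and masses are not known exactly. Their poses are not given: they have to be found in the camera images.
- jig: Jig fixed to the table: steel bed 260 mm (x) by 500 (y) by 12 thick. Origin: centre of its underside, z up. In its axes (mm): two upright dowels, 16 in diameter, 30 high above the bed, at x 95, y -45 and x 95, y 25; their -x side (x 87) locates the plate. A carrier fully home has its centre at x 42, y -10; the core carrier starts at smaller x and y. Bolt heads, 5 high, in the corners.
- end_stop (a point): The end stop of the jig, a dark steel block 50 mm (x) by 24 (y) by 30 high, fixed on the bed. The point is the middle of the foot of its locating face, which looks to the jig's -y; it lies at x 42, y 50 mm in the jig's axes, on the bed's surface. Same axes as the jig.
- core_carrier (a point): Centre of the plate of the carrier to seat, half-way up its thickness: loose aluminium plate 90 mm (x) by 120 (y) by 14 thick, flat on the bed, up to 20 degrees askew, z up. Fast in its middle, in a collar 60 in diameter and 8 high, stands a grey rock core 50 in diameter, top 56 above the plate's underside. 0.4 to 0.85 kg; slides when pushed on an edge with 3 to 10 N.
- block_carrier (a point): Centre of the plate of the other carrier, half-way up: an equal loose plate that holds a square grey block, 50 by 50 mm, in a square collar; top 56 mm above its underside. It lies on the bed beyond the end stop (+y side) and is not to be moved.

How it is judged:
By the outcome, as a careful person would: the job done as asked, in the order asked, and still so for the second after the job is handed in, with the robot touching nothing.
It also fails if it takes over 50 s, if anything falls off the work surface, if the arm or the gripper's body presses on something with over 40 N, if the wrist force passes 120 N, or if a joint passes its speed limit or range.

## Working session

There is one attempt and no reset: what is moved stays moved. The work goes in short steps, Python scripts to look and compute and a shell command to move; the robot and the scene stay as the last step left them, time stands still between calls to the robot, and variables do not carry over. Pictures are saved under pics/ and viewed, at most 10 in all, crops included, and the job is handed in when it is done.

```bash
mkdir -p pics; python3 - <<'E'
from workcell import status, grab_frame, get_calibration
import cv2,numpy as np
for n in("top","scene"):
    cv2.imwrite(f"pics/{n}0.png",grab_frame(n)); c=get_calibration(n); print(n,c)
s=status.observe(); print(s["t"],s["eef_pos"],s["orientation"],s["force"],s["opening"])
E
```

```text
top {'K': array([[412.41126183,   0.        , 275.12037905],
       [  0.        , 412.41126183, 212.98039875],
       [  0.        ,   0.        ,   1.        ]]), 'R': array([[ 0.02179738, -0.99929594,  0.03053675],
       [-0.98533824, -0.02664258, -0.16851924],
       [ 0.16921417, -0.02641575, -0.98522524]]), 't': array([0.01457413, 0.56716574, 0.61086359])}
scene {'K': array([[498.43407987,   0.        , 280.50678263],
       [  0.        , 498.43407987, 208.73758453],
       [  0.        ,   0.        ,   1.        ]]), 'R': array([[-0.68541022,  0.72814374,  0.0044181 ],
       [ 0.44444854,  0.42315536, -0.78956003],
       [-0.57678273, -0.5392089 , -0.61365743]]), 't': array([ 0.35655648, -0.22543354,  1.15446877])}
0.1 [ 0.22160999 -0.53004934  0.23846974] [[ 9.22706173e-01  3.85503877e-01 -2.82042831e-04]
 [ 3.85503826e-01 -9.22704904e-01  1.56863315e-03]
 [ 3.44471855e-04 -1.55611608e-03 -9.99998730e-01]] [-0.13105511 -0.50948023 -0.5068402 ] 1.0016427591023074
```

View pics/top0.png

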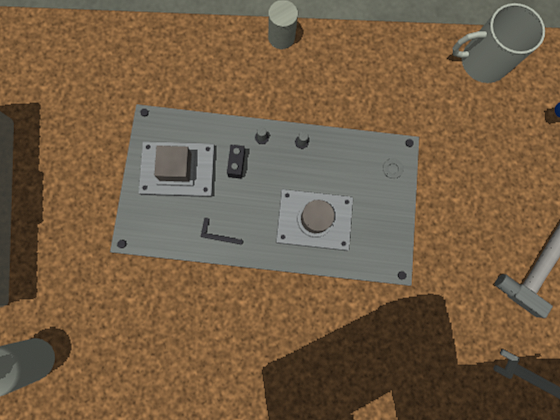

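View pics/scene0.png

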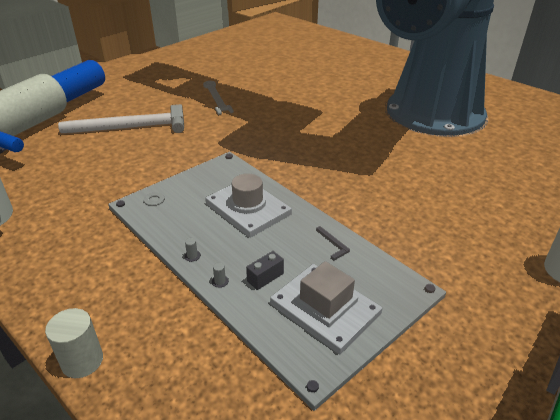

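The top view shows the jig bed with corners at about (137,104), (419,137), (412,285) and (112,251). Jig +x points up and +y points left. The dowels are at (262,136) and (302,141), the end stop is at (236,160), and the core carrier is around (315,220). A hex key lies near (220,232). I'll zoom in for accuracy.

```bash
python3 - <<'E'
import cv2
im=cv2.imread("pics/top0.png")[120:270,210:370]
cv2.imwrite("pics/crop1.png",cv2.resize(im,(800,750),interpolation=cv2.INTER_CUBIC)[0:600]) 
cv2.imwrite("pics/crop1.png",cv2.resize(im,None,fx=4,fy=4,interpolation=cv2.INTER_CUBIC))
E
```

```text
(no output)
```

View pics/crop1.png

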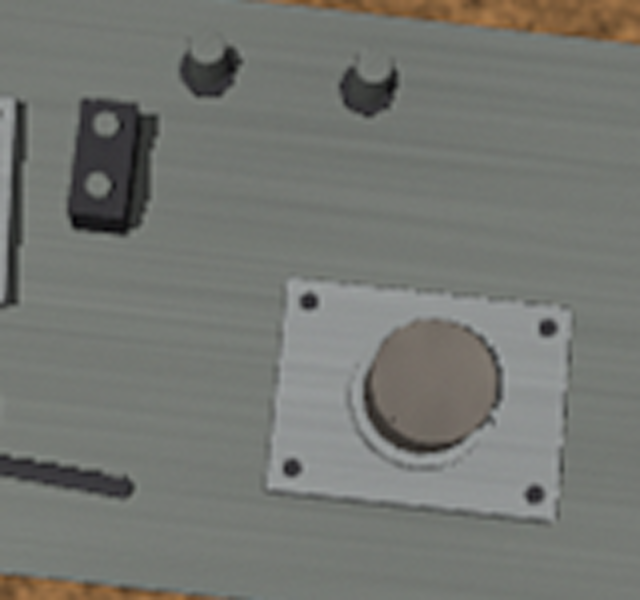

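The crop shows the plate corners at crop (288,281), (572,311), (554,521) and (267,490), which divide by 4 and add (210,120). Now I'll fit the bed outline and the plate in the world frame.

```bash
cat >h.py <<'E'
import cv2,numpy as np
from workcell import status, grab_frame, get_calibration
C=get_calibration("top")
def back(p,z,C=C):
    p=np.atleast_2d(np.asarray(p,float)); d=np.c_[p,np.ones(len(p))]@np.linalg.inv(C["K"]).T@C["R"]
    o=-C["R"].T@C["t"]; return (o+d*((z-o[2])/d[:,2])[:,None])[:,:2]
def rect(mask,z,seed):
    n,l=cv2.connectedComponents(mask); m=(l==l[seed[1],seed[0]]).astype(np.uint8)
    c=max(cv2.findContours(m,cv2.RETR_EXTERNAL,cv2.CHAIN_APPROX_NONE)[0],key=cv2.contourArea)[:,0]
    w=back(c,z); (cx,cy),(a,b),t=cv2.minAreaRect((w*1000).astype(np.float32)); bp=cv2.boxPoints(((cx,cy),(a,b),t))
    e=bp[1]-bp[0]; f=bp[2]-bp[1]; L=e if np.hypot(*e)>np.hypot(*f) else f
    L=L*np.sign(L[1]); return np.array([cx,cy]),sorted((a,b)),np.degrees(np.arctan2(-L[0],L[1]))
def jig(im):
    s=cv2.cvtColor(im,cv2.COLOR_BGR2HSV)[...,1]
    m=(s<75).astype(np.uint8); m=cv2.morphologyEx(m,cv2.MORPH_OPEN,np.ones((5,5)))
    return rect(m,.012,(255,200))
def plate(im,seed=(290,200)):
    g=cv2.cvtColor(im,cv2.COLOR_BGR2GRAY); return rect((g>130).astype(np.uint8),.026,seed)
E
python3 - <<'E'
from h import *
im=cv2.imread("pics/top0.png")
print([im[y,x].tolist() for x,y in((255,200),(290,200),(250,230),(200,300))])
j=jig(im);print(j);print(plate(im))
cs=np.array([(288,281),(572,311),(554,521),(267,490)])/4+[210,120]-.4
w=back(cs,.026)*1000;print(w,w.mean(0),[np.hypot(*(w[i]-w[i-1])) for i in range(4)])
e=(w[0]-w[1])+(w[3]-w[2]);a=np.degrees(np.arctan2(-e[0],e[1]));print("plate yaw",a)
th=np.radians(j[2]);R=np.array([[np.cos(th),-np.sin(th)],[np.sin(th),np.cos(th)]])
print("plate in jig",(w.mean(0)-j[0])@R)
print("dowel tops in jig",(back(np.array([(209,48),(376,66)])/4+[210,120]-.4,.042)*1000-j[0])@R)
print("home world",j[0]+R@[42,-10])
print("corners hand",back([(137,104),(419,137),(412,285),(112,251)],.012)*1000)
E
```

```text
[[115, 119, 115], [149, 148, 145], [119, 123, 119], [60, 95, 129]]
(array([608.61975098,  37.56903076]), [260.4863586425781, 500.01593017578125], np.float32(-4.9770026))
(array([562.75958252, -38.10965729]), [88.92792510986328, 118.88365173339844], np.float32(-4.815207))
[[ 609.83478103   17.8644113 ]
 [ 600.41520575 -101.15537352]
 [ 512.47923189  -92.87080655]
 [ 522.26476832   24.76304223]] [561.24849675 -37.84968163] [np.float64(87.84132418689885), np.float64(119.39194938006209), np.float64(88.32536186549174), np.float64(118.0401588508068)]
plate yaw -4.639547370680942
plate in jig [-40.64962843 -79.24408766]
dowel tops in jig [[ 94.26956804  24.06914949]
 [ 94.79472466 -45.96067913]]
home world [649.59383492  23.96298794]
corners hand [[ 759.35246131  272.92801392]
 [ 715.31881969 -222.89676998]
 [ 458.15135945 -201.53473992]
 [ 502.34067935  293.58838966]]
```

The fit gives a bed of 260.5 x 500.0 mm and dowels within 1 mm of nominal. The plate is at jig (-40,-79), nearly square, with the jig yawed -5°. I'll grip the core along jig x, between the dowels, and slide the carrier.

```bash
python3 -m creep '[{"dx":2,"dy":-1.3,"dz":0,"az":-1.2},{"dx":4,"dy":-2.6,"dz":0.3,"az":-2.5},{"dx":6,"dy":-3.9,"dz":0.6,"az":-3.8},{"dx":8,"dy":-5.2,"dz":0.9,"az":-5.1},{"dx":10,"dy":-6.5,"dz":1.2,"az":-6.4},{"dx":12.1,"dy":-7.8,"dz":1.5,"az":-7.7},{"dx":14.2,"dy":-9.1,"dz":1.8,"az":-9},{"dx":16.2,"dy":-10.4,"dz":2.1,"az":-10.3},{"dx":18.2,"dy":-11.7,"dz":2.4,"az":-11.5},{"dx":20.15,"dy":-12.92,"dz":2.7,"az":-12.46}]' 1 30
python3 -m creep '[{"dz":0},{"dz":0},{"dz":0},{"dz":0},{"dz":0},{"dz":0},{"dz":0},{"dz":0},{"dz":0},{"dz":0}]'
python3 - <<'E'
from h import *
s=status.observe(); print(s["t"],s["eef_pos"],s["orientation"],s["force"],s["joint_pos"])
cv2.imwrite("pics/w1.png",grab_frame("wrist"))
E
```

```text
0.1 [ 0.22160999 -0.53004934  0.23846974] [[ 9.22706173e-01  3.85503877e-01 -2.82042831e-04]
 [ 3.85503826e-01 -9.22704904e-01  1.56863315e-03]
 [ 3.44471855e-04 -1.55611608e-03 -9.99998730e-01]] [-0.13105511 -0.50948023 -0.5068402 ] [-1.38130905e+00  1.81465277e-01  1.60791903e+00  1.89093982e-05
  1.35380203e+00 -2.06270893e-01]$[0]: bad value
$[0]: bad value
```

View pics/w1.png

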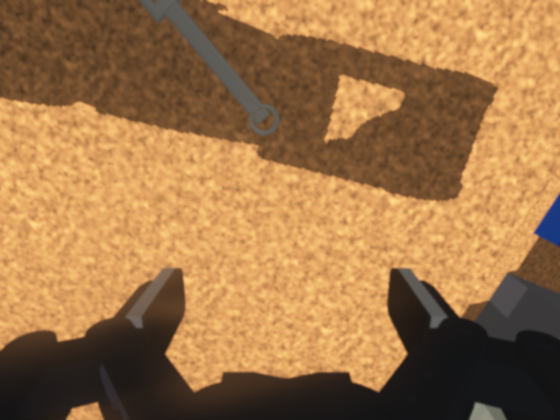

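The call was refused and the arm has not moved, so the wrist view only shows the bare table. Each row probably needs all six keys, so I'll send full rows.

```bash
python3 -m creep '[{"dx":2,"dy":-1.3,"dz":0,"ax":0,"ay":0,"az":-1.2},{"dx":4,"dy":-2.6,"dz":0.3,"ax":0,"ay":0,"az":-2.5},{"dx":6,"dy":-3.9,"dz":0.6,"ax":0,"ay":0,"az":-3.8},{"dx":8,"dy":-5.2,"dz":0.9,"ax":0,"ay":0,"az":-5.1},{"dx":10,"dy":-6.5,"dz":1.2,"ax":0,"ay":0,"az":-6.4},{"dx":12.1,"dy":-7.8,"dz":1.5,"ax":0,"ay":0,"az":-7.7},{"dx":14.2,"dy":-9.1,"dz":1.8,"ax":0,"ay":0,"az":-9},{"dx":16.2,"dy":-10.4,"dz":2.1,"ax":0,"ay":0,"az":-10.3},{"dx":18.2,"dy":-11.7,"dz":2.4,"ax":0,"ay":0,"az":-11.5},{"dx":20.15,"dy":-12.92,"dz":2.7,"ax":0,"ay":0,"az":-12.46}]' 1 30

```

```text
t: 1.4
eef_pos: [0.5628, -0.0364, 0.1714]
orientation: [[0.084, 0.996, 0.0], [0.996, -0.084, -0.0], [-0.0, 0.0, -1.0]]
force: [0.7, -0.3, 0.8]
opening: 0.994
grip_force: 0.0
```

```bash
python3 -m creep '[{"dx":-0.06,"dy":0,"dz":0.7,"ax":0,"ay":0,"az":0},{"dx":-0.06,"dy":0,"dz":1.4,"ax":0,"ay":0,"az":0},{"dx":-0.06,"dy":0,"dz":2.1,"ax":0,"ay":0,"az":0},{"dx":-0.06,"dy":0,"dz":2.8,"ax":0,"ay":0,"az":0},{"dx":-0.06,"dy":0,"dz":3.4,"ax":0,"ay":0,"az":0},{"dx":-0.06,"dy":0,"dz":3.9,"ax":0,"ay":0,"az":0},{"dx":-0.06,"dy":0,"dz":4.4,"ax":0,"ay":0,"az":0},{"dx":-0.06,"dy":0,"dz":4.8,"ax":0,"ay":0,"az":0},{"dx":-0.06,"dy":0,"dz":5,"ax":0,"ay":0,"az":0},{"dx":-0.06,"dy":0,"dz":5,"ax":0,"ay":0,"az":0}]'
python3 -m creep '[{"dx":0,"dy":0,"dz":0,"ax":0,"ay":0,"az":0},{"dx":0,"dy":0,"dz":0,"ax":0,"ay":0,"az":0},{"dx":0,"dy":0,"dz":0,"ax":0,"ay":0,"az":0},{"dx":0,"dy":0,"dz":0,"ax":0,"ay":0,"az":0},{"dx":0,"dy":0,"dz":0,"ax":0,"ay":0,"az":0},{"dx":0,"dy":0,"dz":0,"ax":0,"ay":0,"az":0},{"dx":0,"dy":0,"dz":0,"ax":0,"ay":0,"az":0},{"dx":0,"dy":0,"dz":0,"ax":0,"ay":0,"az":0},{"dx":0,"dy":0,"dz":0,"ax":0,"ay":0,"az":0},{"dx":0,"dy":0,"dz":0,"ax":0,"ay":0,"az":0}]' -1 30
```

```text
t: 2.65
eef_pos: [0.5617, -0.0397, 0.0465]
orientation: [[0.087, 0.996, -0.0], [0.996, -0.087, 0.0], [0.0, -0.0, -1.0]]
force: [-0.3, 0.6, -0.3]
opening: 0.997
grip_force: 0.0
t: 3.9
eef_pos: [0.5627, -0.04, 0.0476]
orientation: [[0.088, 0.996, 0.002], [0.996, -0.088, -0.0], [-0.0, 0.002, -1.0]]
force: [0.4, 0.0, 5.9]
opening: 0.575
grip_force: 31.7
```

```bash
python3 -m creep '[{"dx":0.25,"dy":0.3,"dz":0,"ax":0,"ay":0,"az":0},{"dx":0.5,"dy":0.6,"dz":0,"ax":0,"ay":0,"az":0},{"dx":0.75,"dy":0.9,"dz":0,"ax":0,"ay":0,"az":0},{"dx":1.0,"dy":1.2,"dz":0,"ax":0,"ay":0,"az":0},{"dx":1.25,"dy":1.5,"dz":0,"ax":0,"ay":0,"az":0},{"dx":1.5,"dy":1.85,"dz":0,"ax":0,"ay":0,"az":0},{"dx":1.75,"dy":2.2,"dz":0,"ax":0,"ay":0,"az":0},{"dx":2.0,"dy":2.5,"dz":0,"ax":0,"ay":0,"az":0},{"dx":2.2,"dy":2.8,"dz":0,"ax":0,"ay":0,"az":0},{"dx":2.4,"dy":3.0,"dz":0,"ax":0,"ay":0,"az":0}]'
python3 - <<'E'
from h import *
im=grab_frame("top");cv2.imwrite("pics/top1.png",im)
cv2.imwrite("pics/crop2.png",cv2.resize(im[90:240,190:350],None,fx=4,fy=4,interpolation=cv2.INTER_CUBIC))
E
```

```text
t: 5.15
eef_pos: [0.6411, 0.012, 0.0477]
orientation: [[0.088, 0.996, -0.002], [0.996, -0.088, -0.002], [-0.002, -0.002, -1.0]]
force: [-8.1, -5.8, 11.9]
opening: 0.573
grip_force: 32.4
```

View pics/crop2.png

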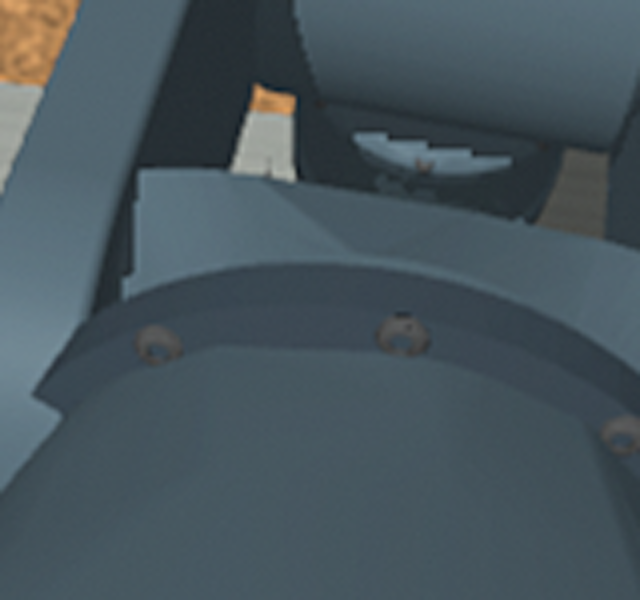

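The arm hides the carrier in this view, so I'll continue by force. The drag is about 10 N, and I'll creep along jig +x first to find the dowels.

```bash
python3 -m creep '[{"dx":0,"dy":0.05,"dz":0,"ax":0,"ay":0,"az":0},{"dx":0,"dy":0.1,"dz":0,"ax":0,"ay":0,"az":0},{"dx":0,"dy":0.15,"dz":0,"ax":0,"ay":0,"az":0},{"dx":0,"dy":0.2,"dz":0,"ax":0,"ay":0,"az":0},{"dx":0,"dy":0.24,"dz":0,"ax":0,"ay":0,"az":0},{"dx":0,"dy":0.24,"dz":0,"ax":0,"ay":0,"az":0},{"dx":0,"dy":0.24,"dz":0,"ax":0,"ay":0,"az":0},{"dx":0,"dy":0.24,"dz":0,"ax":0,"ay":0,"az":0},{"dx":0,"dy":0.24,"dz":0,"ax":0,"ay":0,"az":0},{"dx":0,"dy":0.24,"dz":0,"ax":0,"ay":0,"az":0}]'
python3 -m creep '[{"dx":0,"dy":0.02,"dz":0,"ax":0,"ay":0,"az":0},{"dx":0,"dy":0.04,"dz":0,"ax":0,"ay":0,"az":0},{"dx":0,"dy":0.06,"dz":0,"ax":0,"ay":0,"az":0},{"dx":0,"dy":0.08,"dz":0,"ax":0,"ay":0,"az":0},{"dx":0,"dy":0.08,"dz":0,"ax":0,"ay":0,"az":0},{"dx":0,"dy":0.08,"dz":0,"ax":0,"ay":0,"az":0},{"dx":0,"dy":0.08,"dz":0,"ax":0,"ay":0,"az":0},{"dx":0,"dy":0.08,"dz":0,"ax":0,"ay":0,"az":0},{"dx":0,"dy":0.08,"dz":0,"ax":0,"ay":0,"az":0},{"dx":0,"dy":0.08,"dz":0,"ax":0,"ay":0,"az":0}]'
```

```text
t: 6.45
eef_pos: [0.6459, 0.0129, 0.0477]
orientation: [[0.087, 0.996, -0.005], [0.996, -0.087, -0.0], [-0.001, -0.005, -1.0]]
force: [-12.4, -1.1, 15.7]
opening: 0.574
grip_force: 32.8
t: 7.7
eef_pos: [0.6477, 0.0129, 0.0477]
orientation: [[0.087, 0.996, -0.005], [0.996, -0.087, 0.0], [-0.0, -0.005, -1.0]]
force: [-12.7, 0.2, 15.4]
opening: 0.578
grip_force: 32.9
```

```bash
python3 -m creep '[{"dx":0,"dy":0.02,"dz":0,"ax":0,"ay":0,"az":0},{"dx":0,"dy":0.04,"dz":0,"ax":0,"ay":0,"az":0},{"dx":0,"dy":0.06,"dz":0,"ax":0,"ay":0,"az":0},{"dx":0,"dy":0.08,"dz":0,"ax":0,"ay":0,"az":0},{"dx":0,"dy":0.08,"dz":0,"ax":0,"ay":0,"az":0},{"dx":0,"dy":0.08,"dz":0,"ax":0,"ay":0,"az":0},{"dx":0,"dy":0.08,"dz":0,"ax":0,"ay":0,"az":0},{"dx":0,"dy":0.08,"dz":0,"ax":0,"ay":0,"az":0},{"dx":0,"dy":0.08,"dz":0,"ax":0,"ay":0,"az":0},{"dx":0,"dy":0.08,"dz":0,"ax":0,"ay":0,"az":0}]'
python3 -m creep '[{"dx":0,"dy":0.02,"dz":0,"ax":0,"ay":0,"az":0},{"dx":0,"dy":0.04,"dz":0,"ax":0,"ay":0,"az":0},{"dx":0,"dy":0.06,"dz":0,"ax":0,"ay":0,"az":0},{"dx":0,"dy":0.06,"dz":0,"ax":0,"ay":0,"az":0},{"dx":0,"dy":0.06,"dz":0,"ax":0,"ay":0,"az":0},{"dx":0,"dy":0.06,"dz":0,"ax":0,"ay":0,"az":0},{"dx":0,"dy":0.06,"dz":0,"ax":0,"ay":0,"az":0},{"dx":0,"dy":0.06,"dz":0,"ax":0,"ay":0,"az":0},{"dx":0,"dy":0.06,"dz":0,"ax":0,"ay":0,"az":0},{"dx":0,"dy":0.06,"dz":0,"ax":0,"ay":0,"az":0}]'
```

```text
t: 8.95
eef_pos: [0.6497, 0.0128, 0.0477]
orientation: [[0.087, 0.996, -0.005], [0.996, -0.087, 0.0], [-0.0, -0.005, -1.0]]
force: [-11.6, 0.6, 16.6]
opening: 0.572
grip_force: 32.9
t: 10.2
eef_pos: [0.6502, 0.0128, 0.0478]
orientation: [[0.087, 0.996, -0.007], [0.996, -0.087, 0.0], [-0.0, -0.007, -1.0]]
force: [-17.2, 1.1, 20.2]
opening: 0.576
grip_force: 33.5
```

The advance stalled and the force rose, so the long edge is on the dowels. Next I'll slide along jig +y to the stop.

```bash
python3 -m creep '[{"dx":0.04,"dy":0,"dz":-0.01,"ax":0,"ay":0,"az":0},{"dx":0.08,"dy":0,"dz":-0.02,"ax":0,"ay":0,"az":0},{"dx":0.12,"dy":0,"dz":-0.02,"ax":0,"ay":0,"az":0},{"dx":0.16,"dy":0,"dz":-0.02,"ax":0,"ay":0,"az":0},{"dx":0.2,"dy":0,"dz":-0.02,"ax":0,"ay":0,"az":0},{"dx":0.24,"dy":0,"dz":-0.02,"ax":0,"ay":0,"az":0},{"dx":0.28,"dy":0,"dz":-0.02,"ax":0,"ay":0,"az":0},{"dx":0.28,"dy":0,"dz":-0.02,"ax":0,"ay":0,"az":0},{"dx":0.28,"dy":0,"dz":-0.02,"ax":0,"ay":0,"az":0},{"dx":0.28,"dy":0,"dz":-0.02,"ax":0,"ay":0,"az":0}]'
python3 -m creep '[{"dx":0.02,"dy":0,"dz":0,"ax":0,"ay":0,"az":0},{"dx":0.04,"dy":0,"dz":0,"ax":0,"ay":0,"az":0},{"dx":0.06,"dy":0,"dz":0,"ax":0,"ay":0,"az":0},{"dx":0.08,"dy":0,"dz":0,"ax":0,"ay":0,"az":0},{"dx":0.1,"dy":0,"dz":0,"ax":0,"ay":0,"az":0},{"dx":0.1,"dy":0,"dz":0,"ax":0,"ay":0,"az":0},{"dx":0.1,"dy":0,"dz":0,"ax":0,"ay":0,"az":0},{"dx":0.1,"dy":0,"dz":0,"ax":0,"ay":0,"az":0},{"dx":0.1,"dy":0,"dz":0,"ax":0,"ay":0,"az":0},{"dx":0.1,"dy":0,"dz":0,"ax":0,"ay":0,"az":0}]'
```

```text
t: 11.45
eef_pos: [0.6504, 0.0147, 0.0477]
orientation: [[0.088, 0.996, -0.009], [0.996, -0.088, -0.006], [-0.007, -0.008, -1.0]]
force: [-17.7, -16.8, 16.4]
opening: 0.577
grip_force: 33.3
t: 12.7
eef_pos: [0.6505, 0.0167, 0.0477]
orientation: [[0.088, 0.996, -0.009], [0.996, -0.088, -0.007], [-0.007, -0.008, -1.0]]
force: [-18.5, -18.7, 16.8]
opening: 0.575
grip_force: 33.2
```

```bash
python3 -m creep '[{"dx":0.03,"dy":0,"dz":0,"ax":0,"ay":0,"az":0},{"dx":0.06,"dy":0,"dz":0,"ax":0,"ay":0,"az":0},{"dx":0.09,"dy":0,"dz":0,"ax":0,"ay":0,"az":0},{"dx":0.12,"dy":0,"dz":0,"ax":0,"ay":0,"az":0},{"dx":0.15,"dy":0,"dz":0,"ax":0,"ay":0,"az":0},{"dx":0.15,"dy":0,"dz":0,"ax":0,"ay":0,"az":0},{"dx":0.15,"dy":0,"dz":0,"ax":0,"ay":0,"az":0},{"dx":0.15,"dy":0,"dz":0,"ax":0,"ay":0,"az":0},{"dx":0.15,"dy":0,"dz":0,"ax":0,"ay":0,"az":0},{"dx":0.15,"dy":0,"dz":0,"ax":0,"ay":0,"az":0}]'
python3 - <<'E'
from h import *
im=grab_frame("scene");cv2.imwrite("pics/s2.png",im)
cv2.imwrite("pics/crop3.png",cv2.resize(im[190:320,150:310],None,fx=4.5,fy=4.5,interpolation=cv2.INTER_CUBIC))
E
```

```text
t: 13.95
eef_pos: [0.6506, 0.0206, 0.0476]
orientation: [[0.088, 0.996, -0.01], [0.996, -0.088, -0.007], [-0.007, -0.009, -1.0]]
force: [-19.5, -18.7, 15.5]
opening: 0.575
grip_force: 33.5
```

View pics/crop3.png

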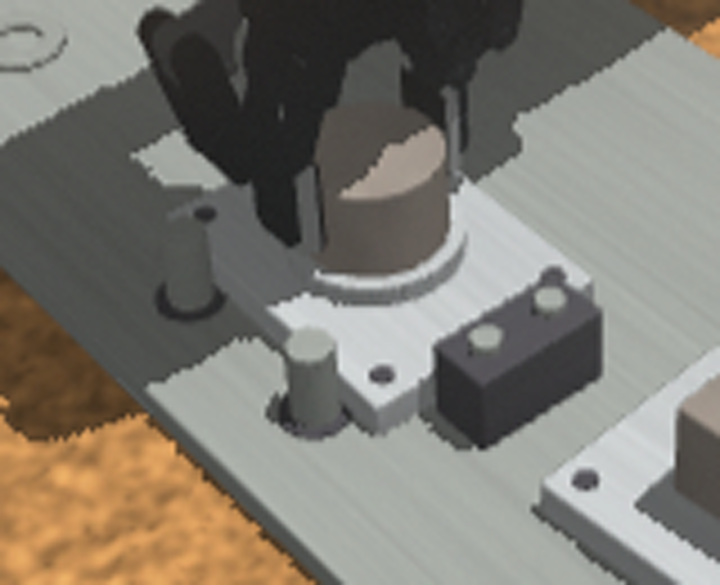

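The scene crop shows the plate edge at the dowels and its end a few mm from the stop, whose lower left is at about (435,400). I'll carry on.

```bash
python3 -m creep '[{"dx":0.02,"dy":0,"dz":0,"ax":0,"ay":0,"az":0},{"dx":0.04,"dy":0,"dz":0,"ax":0,"ay":0,"az":0},{"dx":0.06,"dy":0,"dz":0,"ax":0,"ay":0,"az":0},{"dx":0.08,"dy":0,"dz":0,"ax":0,"ay":0,"az":0},{"dx":0.1,"dy":0,"dz":0,"ax":0,"ay":0,"az":0},{"dx":0.1,"dy":0,"dz":0,"ax":0,"ay":0,"az":0},{"dx":0.1,"dy":0,"dz":0,"ax":0,"ay":0,"az":0},{"dx":0.1,"dy":0,"dz":0,"ax":0,"ay":0,"az":0},{"dx":0.1,"dy":0,"dz":0,"ax":0,"ay":0,"az":0},{"dx":0.1,"dy":0,"dz":0,"ax":0,"ay":0,"az":0}]'
python3 -m creep '[{"dx":0.02,"dy":0,"dz":0,"ax":0,"ay":0,"az":0},{"dx":0.04,"dy":0,"dz":0,"ax":0,"ay":0,"az":0},{"dx":0.06,"dy":0,"dz":0,"ax":0,"ay":0,"az":0},{"dx":0.08,"dy":0,"dz":0,"ax":0,"ay":0,"az":0},{"dx":0.08,"dy":0,"dz":0,"ax":0,"ay":0,"az":0},{"dx":0.08,"dy":0,"dz":0,"ax":0,"ay":0,"az":0},{"dx":0.08,"dy":0,"dz":0,"ax":0,"ay":0,"az":0},{"dx":0.08,"dy":0,"dz":0,"ax":0,"ay":0,"az":0},{"dx":0.08,"dy":0,"dz":0,"ax":0,"ay":0,"az":0},{"dx":0.08,"dy":0,"dz":0,"ax":0,"ay":0,"az":0}]'
```

```text
t: 15.25
eef_pos: [0.6505, 0.0223, 0.0475]
orientation: [[0.087, 0.996, -0.01], [0.996, -0.088, -0.008], [-0.009, -0.01, -1.0]]
force: [-19.4, -21.2, 16.8]
opening: 0.574
grip_force: 33.6
t: 16.5
eef_pos: [0.6506, 0.0224, 0.0476]
orientation: [[0.088, 0.996, -0.011], [0.996, -0.088, -0.01], [-0.011, -0.01, -1.0]]
force: [-21.4, -27.4, 17.1]
opening: 0.572
grip_force: 33.6
```

Both contacts are firm. I'll relax the side loads without dragging the plate, then open part way and rise.

```bash
python3 -m creep '[{"dx":-0.04,"dy":-0.03,"dz":0,"ax":0,"ay":0,"az":0},{"dx":-0.08,"dy":-0.06,"dz":0,"ax":0,"ay":0,"az":0},{"dx":-0.12,"dy":-0.09,"dz":0,"ax":0,"ay":0,"az":0},{"dx":-0.16,"dy":-0.12,"dz":0,"ax":0,"ay":0,"az":0},{"dx":-0.2,"dy":-0.14,"dz":0,"ax":0,"ay":0,"az":0},{"dx":-0.2,"dy":-0.14,"dz":0,"ax":0,"ay":0,"az":0},{"dx":-0.2,"dy":-0.14,"dz":0,"ax":0,"ay":0,"az":0},{"dx":-0.2,"dy":-0.14,"dz":0,"ax":0,"ay":0,"az":0},{"dx":-0.2,"dy":-0.14,"dz":0,"ax":0,"ay":0,"az":0},{"dx":-0.2,"dy":-0.14,"dz":0,"ax":0,"ay":0,"az":0}]'
python3 -m creep '[{"dx":0,"dy":0,"dz":0,"ax":0,"ay":0,"az":0},{"dx":0,"dy":0,"dz":0,"ax":0,"ay":0,"az":0},{"dx":0,"dy":0,"dz":0,"ax":0,"ay":0,"az":0},{"dx":0,"dy":0,"dz":0,"ax":0,"ay":0,"az":0},{"dx":0,"dy":0,"dz":0,"ax":0,"ay":0,"az":0},{"dx":0,"dy":0,"dz":0,"ax":0,"ay":0,"az":0},{"dx":0,"dy":0,"dz":0,"ax":0,"ay":0,"az":0},{"dx":0,"dy":0,"dz":0,"ax":0,"ay":0,"az":0},{"dx":0,"dy":0,"dz":0,"ax":0,"ay":0,"az":0},{"dx":0,"dy":0,"dz":0,"ax":0,"ay":0,"az":0}]' 0.6
```

```text
t: 17.75
eef_pos: [0.6503, 0.0222, 0.0475]
orientation: [[0.088, 0.996, -0.002], [0.996, -0.088, -0.004], [-0.004, -0.002, -1.0]]
force: [-2.6, -10.5, 5.3]
opening: 0.573
grip_force: 32.1
t: 19.0
eef_pos: [0.6509, 0.0254, 0.0473]
orientation: [[0.088, 0.996, -0.0], [0.996, -0.088, 0.0], [0.0, -0.0, -1.0]]
force: [-0.2, -1.1, 0.3]
opening: 0.797
grip_force: 0.0
```

```bash
python3 -m creep '[{"dx":0,"dy":0,"dz":-0.3,"ax":0,"ay":0,"az":0},{"dx":0,"dy":0,"dz":-0.8,"ax":0,"ay":0,"az":0},{"dx":0,"dy":0,"dz":-1.5,"ax":0,"ay":0,"az":0},{"dx":0,"dy":0,"dz":-2.5,"ax":0,"ay":0,"az":0},{"dx":0,"dy":0,"dz":-3.5,"ax":0,"ay":0,"az":0},{"dx":-2,"dy":-0.5,"dz":-4,"ax":0,"ay":0,"az":0},{"dx":-4,"dy":-1,"dz":-4,"ax":0,"ay":0,"az":0},{"dx":-6,"dy":-2,"dz":-4,"ax":0,"ay":0,"az":0},{"dx":-8,"dy":-3,"dz":-4,"ax":0,"ay":0,"az":0},{"dx":-10,"dy":-4,"dz":-4,"ax":0,"ay":0,"az":0}]'
python3 -m creep '[{"dx":-2,"dy":-1,"dz":0,"ax":0,"ay":0,"az":0},{"dx":-4,"dy":-2,"dz":0,"ax":0,"ay":0,"az":0},{"dx":-6,"dy":-3,"dz":0,"ax":0,"ay":0,"az":0},{"dx":-8,"dy":-4,"dz":0,"ax":0,"ay":0,"az":0},{"dx":-8,"dy":-4,"dz":0,"ax":0,"ay":0,"az":0},{"dx":-8,"dy":-4,"dz":0,"ax":0,"ay":0,"az":0},{"dx":-8,"dy":-4,"dz":0,"ax":0,"ay":0,"az":0},{"dx":-8,"dy":-4,"dz":0,"ax":0,"ay":0,"az":0},{"dx":-8,"dy":-4,"dz":0,"ax":0,"ay":0,"az":0},{"dx":-8,"dy":-4,"dz":0,"ax":0,"ay":0,"az":0}]'
python3 - <<'E'
from h import *
im=grab_frame("top");s=grab_frame("scene");cv2.imwrite("pics/top3.png",im);cv2.imwrite("pics/s3.png",s)
a=cv2.resize(im[110:240,200:340],None,fx=4,fy=4,interpolation=cv2.INTER_CUBIC)
cv2.imwrite("pics/crop4.png",a)
cv2.imwrite("pics/crop5.png",cv2.resize(s[190:320,150:310],None,fx=4.5,fy=4.5,interpolation=cv2.INTER_CUBIC))
j=jig(cv2.imread("pics/top0.png"));p=plate(im,(252,182))
th=np.radians(j[2]);R=np.array([[np.cos(th),-np.sin(th)],[np.sin(th),np.cos(th)]])
print(p,(p[0]-j[0])@R)
for f in("pics/top0.png","pics/top3.png"): print("block",plate(cv2.imread(f),(147,165)))
E
```

```text
t: 20.25
eef_pos: [0.5289, -0.2166, 0.1491]
orientation: [[0.087, 0.996, 0.002], [0.996, -0.087, -0.001], [-0.001, 0.002, -1.0]]
force: [0.2, -0.0, 0.7]
opening: 0.806
grip_force: 0.0
t: 21.5
eef_pos: [0.4126, -0.405, 0.1473]
orientation: [[0.087, 0.996, -0.0], [0.996, -0.087, 0.0], [0.0, -0.0, -1.0]]
force: [0.3, -0.1, 0.6]
opening: 0.802
grip_force: 0.0
(array([649.7557373 ,  24.00318146]), [88.73925018310547, 119.79588317871094], np.float32(-5.901156)) [42.15780394 -9.94591181]
block (array([642.82629395, 195.33958435]), [88.74242401123047, 119.2210464477539], np.float32(-0.1515908))
block (array([642.82470703, 195.33811951]), [88.74929809570312, 119.22291564941406], np.float32(-0.13997285))
```

View pics/crop4.png

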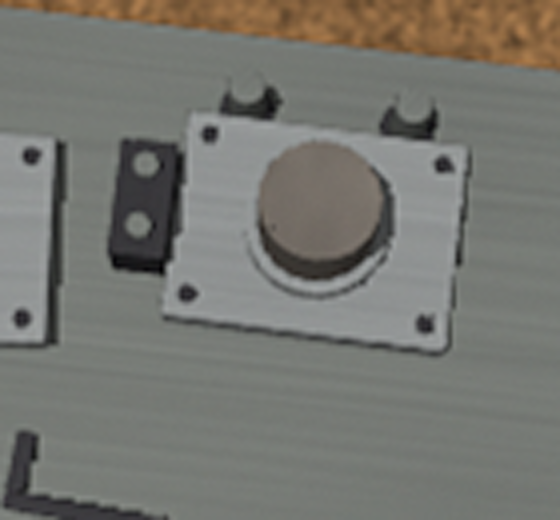

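View pics/crop5.png

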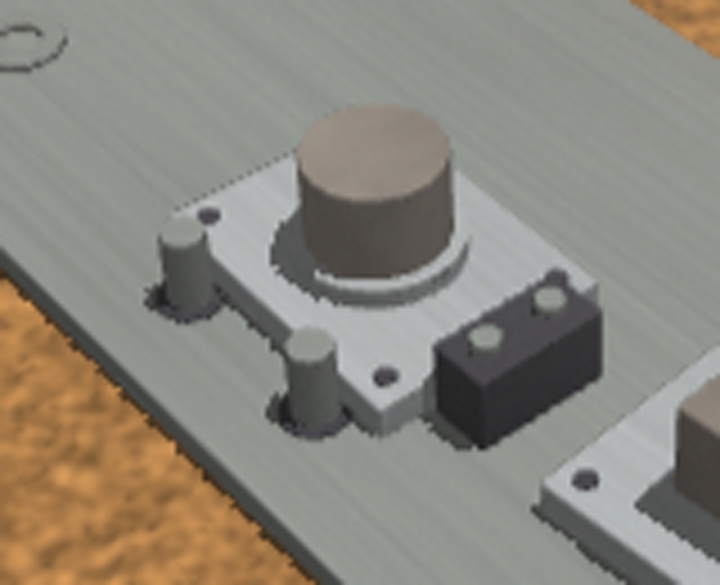

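The top crop shows the plate against the stop, whose right face is at about x=175, and at the dowels. The scene crop agrees. The measured yaw is -5.9° against -5.0° for the jig, so I'll fit the edges at subpixel accuracy to check squareness.

```bash
cat >>h.py <<'E'
def edge(im,p,q,z,ch,r=5,lo=.12,hi=.88,bright=None):
    """subpixel edge between pixel points p,q; returns yaw-ish direction and midpoint in world mm"""
    p,q=np.array(p,float),np.array(q,float);u=(q-p)/np.hypot(*(q-p));n=np.array([-u[1],u[0]])
    s=np.arange(-r,r+.01,.1);pts=[]
    g=cv2.GaussianBlur(ch.astype(np.float32),(0,0),.7)
    for f in np.linspace(lo,hi,120):
        c=p+f*(q-p);xy=(c+s[:,None]*n).astype(np.float32)
        v=cv2.remap(g,xy[:,:1],xy[:,1:],cv2.INTER_CUBIC)[:,0];d=np.gradient(v);d=d*(bright or 1) if bright else abs(d)
        k=np.argmax(d);w=np.clip(d[max(0,k-10):k+11],0,None);pts.append(c+n*(s[max(0,k-10):k+11]*w).sum()/w.sum())
    w=(back(pts,z)*1000).astype(np.float32)
    vx,vy,x,y=cv2.fitLine(w,cv2.DIST_HUBER,0,.01,.01).ravel()
    return np.degrees(np.arctan2(vy,vx))%180,np.array([x,y]),np.median(abs((w-[x,y])@[-vy,vx]))
E
python3 - <<'E'
from h import *
for f,P in(("pics/top0.png",np.array([(288,281),(572,311),(554,521),(267,490)])/4+[209.6,119.6]),("pics/top3.png",np.array([(190,112),(468,150),(446,353),(163,318)])/4+[199.6,109.6])):
    im=cv2.imread(f);g=cv2.cvtColor(im,cv2.COLOR_BGR2GRAY);sat=cv2.cvtColor(im,cv2.COLOR_BGR2HSV)[...,1]
    print(f)
    for i,nm in enumerate(("dowel side","-y end","-x side","stop end")): print(nm,edge(im,P[i],P[(i+1)%4],.026,g,2.5,bright=1))
    B=[(137,104),(419,137),(412,285),(112,251)]
    for i in range(4): print("bed",i,edge(im,B[i],B[(i+1)%4],.012,im[...,0],4))
E
```

```text
pics/top0.png
dowel side (np.float32(85.23832), array([606.27106 , -39.946358], dtype=float32), np.float32(0.3799542))
-y end (np.float32(175.7614), array([551.66956, -96.16089], dtype=float32), np.float32(0.32299197))
-x side (np.float32(85.158165), array([517.70337, -40.55573], dtype=float32), np.float32(0.10576373))
stop end (np.float32(175.262), array([569.37195 ,  20.880877], dtype=float32), np.float32(0.17179114))
bed 0 (np.float32(84.99422), array([739.30927 ,  40.007664], dtype=float32), np.float32(0.22745448))
bed 1 (np.float32(175.04327), array([ 590.8145 , -211.40039], dtype=float32), np.float32(0.19195208))
bed 2 (np.float32(85.02561), array([478.76016 ,  39.563942], dtype=float32), np.float32(0.32433325))
bed 3 (np.float32(175.01904), array([614.1221 , 287.71808], dtype=float32), np.float32(0.25323904))
pics/top3.png
dowel side (np.float32(84.0739), array([693.19415  ,  14.7359495], dtype=float32), np.float32(0.27006632))
-y end (np.float32(173.86942), array([641.48456, -34.83604], dtype=float32), np.float32(0.23191527))
-x side (np.float32(84.08258), array([605.3921  ,  31.515615], dtype=float32), np.float32(0.1898332))
stop end (np.float32(173.51006), array([653.2671 ,  82.15118], dtype=float32), np.float32(0.674808))
bed 0 (np.float32(84.99219), array([739.316   ,  40.007168], dtype=float32), np.float32(0.2163313))
bed 1 (np.float32(175.03726), array([ 634.55817, -215.11337], dtype=float32), np.float32(0.19175874))
bed 2 (np.float32(85.00879), array([479.41614 ,  46.920616], dtype=float32), np.float32(0.33972996))
bed 3 (np.float32(175.00491), array([614.12415, 287.73264], dtype=float32), np.float32(0.2584715))
```

The subpixel fit shows the plate really is 0.9° askew, about a 1 mm gap at the -y dowel. I'll nudge it with shut fingertips. The first push goes on the -x edge near the -y end, the second on the -y end.

```bash
python3 -m creep '[{"dx":2,"dy":0.5,"dz":0,"ax":0,"ay":0,"az":0},{"dx":4,"dy":1,"dz":0,"ax":0,"ay":0,"az":0},{"dx":6,"dy":1.5,"dz":0,"ax":0,"ay":0,"az":0},{"dx":8,"dy":2,"dz":0,"ax":0,"ay":0,"az":0},{"dx":10,"dy":2.5,"dz":0,"ax":0,"ay":0,"az":0},{"dx":12,"dy":3,"dz":0,"ax":0,"ay":0,"az":0},{"dx":14,"dy":3.5,"dz":0,"ax":0,"ay":0,"az":0},{"dx":15.5,"dy":4,"dz":0,"ax":0,"ay":0,"az":0},{"dx":16.8,"dy":4.47,"dz":0,"ax":0,"ay":0,"az":0},{"dx":16.8,"dy":4.47,"dz":0,"ax":0,"ay":0,"az":0}]' -1 30
python3 -m creep '[{"dx":0,"dy":0,"dz":0.8,"ax":0,"ay":0,"az":0},{"dx":0,"dy":0,"dz":1.6,"ax":0,"ay":0,"az":0},{"dx":0,"dy":0,"dz":2.4,"ax":0,"ay":0,"az":0},{"dx":0,"dy":0,"dz":3.1,"ax":0,"ay":0,"az":0},{"dx":0,"dy":0,"dz":3.7,"ax":0,"ay":0,"az":0},{"dx":0,"dy":0,"dz":4.2,"ax":0,"ay":0,"az":0},{"dx":0,"dy":0,"dz":4.6,"ax":0,"ay":0,"az":0},{"dx":0,"dy":0,"dz":4.8,"ax":0,"ay":0,"az":0},{"dx":0,"dy":0,"dz":4.9,"ax":0,"ay":0,"az":0},{"dx":0,"dy":0,"dz":4.9,"ax":0,"ay":0,"az":0}]'
```

```text
t: 22.85
eef_pos: [0.5609, 0.0053, 0.1473]
orientation: [[0.084, 0.996, 0.0], [0.996, -0.084, 0.0], [0.0, 0.0, -1.0]]
force: [0.4, 0.3, 0.3]
opening: 0.0
grip_force: 0.0
t: 24.1
eef_pos: [0.5605, 0.0032, 0.0249]
orientation: [[0.088, 0.996, 0.0], [0.996, -0.088, -0.0], [-0.0, 0.0, -1.0]]
force: [0.4, -0.3, -0.2]
opening: 0.001
grip_force: 0.0
```

```bash
python3 -m creep '[{"dx":0,"dy":0.3,"dz":0,"ax":0,"ay":0,"az":0},{"dx":0,"dy":0.6,"dz":0,"ax":0,"ay":0,"az":0},{"dx":0,"dy":0.85,"dz":0,"ax":0,"ay":0,"az":0},{"dx":0,"dy":0.95,"dz":0,"ax":0,"ay":0,"az":0},{"dx":0,"dy":1,"dz":0,"ax":0,"ay":0,"az":0},{"dx":0,"dy":1.04,"dz":0,"ax":0,"ay":0,"az":0},{"dx":0,"dy":1.08,"dz":0,"ax":0,"ay":0,"az":0},{"dx":0,"dy":1.12,"dz":0,"ax":0,"ay":0,"az":0},{"dx":0,"dy":1.12,"dz":0,"ax":0,"ay":0,"az":0},{"dx":0,"dy":1.12,"dz":0,"ax":0,"ay":0,"az":0}]'
python3 -m creep '[{"dx":0,"dy":0.02,"dz":0,"ax":0,"ay":0,"az":0},{"dx":0,"dy":0.04,"dz":0,"ax":0,"ay":0,"az":0},{"dx":0,"dy":0.06,"dz":0,"ax":0,"ay":0,"az":0},{"dx":0,"dy":0.08,"dz":0,"ax":0,"ay":0,"az":0},{"dx":0,"dy":0.1,"dz":0,"ax":0,"ay":0,"az":0},{"dx":0,"dy":0.12,"dz":0,"ax":0,"ay":0,"az":0},{"dx":0,"dy":0.12,"dz":0,"ax":0,"ay":0,"az":0},{"dx":0,"dy":0.12,"dz":0,"ax":0,"ay":0,"az":0},{"dx":0,"dy":0.12,"dz":0,"ax":0,"ay":0,"az":0},{"dx":0,"dy":0.12,"dz":0,"ax":0,"ay":0,"az":0}]'
```

```text
t: 25.35
eef_pos: [0.5882, 0.0008, 0.0248]
orientation: [[0.088, 0.996, -0.0], [0.996, -0.088, 0.0], [0.0, -0.0, -1.0]]
force: [-0.1, 0.0, 0.3]
opening: -0.0
grip_force: 0.0
t: 26.6
eef_pos: [0.5904, 0.0006, 0.0246]
orientation: [[0.087, 0.996, -0.002], [0.996, -0.087, 0.0], [0.0, -0.002, -1.0]]
force: [-5.1, -0.2, 3.5]
opening: -0.004
grip_force: 2.9
```

```bash
python3 -m creep '[{"dx":0,"dy":0.02,"dz":0,"ax":0,"ay":0,"az":0},{"dx":0,"dy":0.04,"dz":0,"ax":0,"ay":0,"az":0},{"dx":0,"dy":0.06,"dz":0,"ax":0,"ay":0,"az":0},{"dx":0,"dy":0.08,"dz":0,"ax":0,"ay":0,"az":0},{"dx":0,"dy":0.1,"dz":0,"ax":0,"ay":0,"az":0},{"dx":0,"dy":0.12,"dz":0,"ax":0,"ay":0,"az":0},{"dx":0,"dy":0.12,"dz":0,"ax":0,"ay":0,"az":0},{"dx":0,"dy":0.12,"dz":0,"ax":0,"ay":0,"az":0},{"dx":0,"dy":0.12,"dz":0,"ax":0,"ay":0,"az":0},{"dx":0,"dy":0.12,"dz":0,"ax":0,"ay":0,"az":0}]'
python3 -m creep '[{"dx":0,"dy":0.02,"dz":0,"ax":0,"ay":0,"az":0},{"dx":0,"dy":0.04,"dz":0,"ax":0,"ay":0,"az":0},{"dx":0,"dy":0.06,"dz":0,"ax":0,"ay":0,"az":0},{"dx":0,"dy":0.08,"dz":0,"ax":0,"ay":0,"az":0},{"dx":0,"dy":0.08,"dz":0,"ax":0,"ay":0,"az":0},{"dx":0,"dy":0.08,"dz":0,"ax":0,"ay":0,"az":0},{"dx":0,"dy":0.08,"dz":0,"ax":0,"ay":0,"az":0},{"dx":0,"dy":0.08,"dz":0,"ax":0,"ay":0,"az":0},{"dx":0,"dy":0.08,"dz":0,"ax":0,"ay":0,"az":0},{"dx":0,"dy":0.08,"dz":0,"ax":0,"ay":0,"az":0}]'
```

```text
t: 27.85
eef_pos: [0.5914, 0.0002, 0.0244]
orientation: [[0.087, 0.996, -0.007], [0.996, -0.087, 0.0], [-0.001, -0.007, -1.0]]
force: [-12.9, -1.2, 9.9]
opening: -0.001
grip_force: 7.7
t: 29.1
eef_pos: [0.592, -0.0, 0.0244]
orientation: [[0.087, 0.996, -0.01], [0.996, -0.087, -0.0], [-0.001, -0.01, -1.0]]
force: [-18.6, -2.8, 13.9]
opening: -0.002
grip_force: 11.1
```

The push is seated with elastic load only. Staying low, I'll go round the corner to the -y end.

```bash
python3 -m creep '[{"dx":0,"dy":-0.3,"dz":0,"ax":0,"ay":0,"az":0},{"dx":0,"dy":-0.8,"dz":0,"ax":0,"ay":0,"az":0},{"dx":-0.9,"dy":-0.8,"dz":0,"ax":0,"ay":0,"az":0},{"dx":-1.8,"dy":-0.8,"dz":0,"ax":0,"ay":0,"az":0},{"dx":-2.66,"dy":-0.8,"dz":0,"ax":0,"ay":0,"az":0},{"dx":-2.66,"dy":0.2,"dz":0,"ax":0,"ay":0,"az":0},{"dx":-2.66,"dy":1.2,"dz":0,"ax":0,"ay":0,"az":0},{"dx":-2.66,"dy":2.04,"dz":0,"ax":0,"ay":0,"az":0},{"dx":-2.4,"dy":2.04,"dz":0,"ax":0,"ay":0,"az":0},{"dx":-2.1,"dy":2.04,"dz":0,"ax":0,"ay":0,"az":0}]'
python3 -m creep '[{"dx":0.1,"dy":0,"dz":0,"ax":0,"ay":0,"az":0},{"dx":0.2,"dy":0,"dz":0,"ax":0,"ay":0,"az":0},{"dx":0.3,"dy":0,"dz":0,"ax":0,"ay":0,"az":0},{"dx":0.36,"dy":0,"dz":0,"ax":0,"ay":0,"az":0},{"dx":0.42,"dy":0,"dz":0,"ax":0,"ay":0,"az":0},{"dx":0.46,"dy":0,"dz":0,"ax":0,"ay":0,"az":0},{"dx":0.5,"dy":0,"dz":0,"ax":0,"ay":0,"az":0},{"dx":0.54,"dy":0,"dz":0,"ax":0,"ay":0,"az":0},{"dx":0.58,"dy":0,"dz":0,"ax":0,"ay":0,"az":0},{"dx":0.6,"dy":0,"dz":0,"ax":0,"ay":0,"az":0}]'
```

```text
t: 30.35
eef_pos: [0.6414, -0.0562, 0.0243]
orientation: [[0.088, 0.996, -0.001], [0.996, -0.088, 0.0], [0.0, -0.001, -1.0]]
force: [0.0, 0.6, -0.7]
opening: 0.001
grip_force: 0.0
t: 31.6
eef_pos: [0.6436, -0.0447, 0.0249]
orientation: [[0.088, 0.996, -0.0], [0.996, -0.088, -0.004], [-0.004, -0.0, -1.0]]
force: [-2.7, -11.2, -0.0]
opening: -0.001
grip_force: 6.4
```

```bash
python3 -m creep '[{"dx":0.02,"dy":0,"dz":0,"ax":0,"ay":0,"az":0},{"dx":0.04,"dy":0,"dz":0,"ax":0,"ay":0,"az":0},{"dx":0.06,"dy":0,"dz":0,"ax":0,"ay":0,"az":0},{"dx":0.08,"dy":0,"dz":0,"ax":0,"ay":0,"az":0},{"dx":0.1,"dy":0,"dz":0,"ax":0,"ay":0,"az":0},{"dx":0.12,"dy":0,"dz":0,"ax":0,"ay":0,"az":0},{"dx":0.12,"dy":0,"dz":0,"ax":0,"ay":0,"az":0},{"dx":0.12,"dy":0,"dz":0,"ax":0,"ay":0,"az":0},{"dx":0.12,"dy":0,"dz":0,"ax":0,"ay":0,"az":0},{"dx":0.12,"dy":0,"dz":0,"ax":0,"ay":0,"az":0}]'
python3 -m creep '[{"dx":-0.5,"dy":0,"dz":0,"ax":0,"ay":0,"az":0},{"dx":-2,"dy":-1,"dz":-1,"ax":0,"ay":0,"az":0},{"dx":-4,"dy":-2,"dz":-2,"ax":0,"ay":0,"az":0},{"dx":-6,"dy":-3,"dz":-3,"ax":0,"ay":0,"az":0},{"dx":-8,"dy":-4,"dz":-4,"ax":0,"ay":0,"az":0},{"dx":-10,"dy":-5,"dz":-4,"ax":0,"ay":0,"az":0},{"dx":-12,"dy":-6,"dz":-4,"ax":0,"ay":0,"az":0},{"dx":-14,"dy":-7,"dz":-4,"ax":0,"ay":0,"az":0},{"dx":-15,"dy":-8,"dz":-4,"ax":0,"ay":0,"az":0},{"dx":-15,"dy":-8,"dz":-4,"ax":0,"ay":0,"az":0}]'
python3 - <<'E'
from h import *
im=grab_frame("top");cv2.imwrite("pics/top4.png",im);print(status.observe()["t"])
P=np.array([(190,112),(468,150),(446,353),(163,318)])/4+[199.6,109.6];g=cv2.cvtColor(im,cv2.COLOR_BGR2GRAY)
for i in range(4): print(edge(im,P[i],P[(i+1)%4],.026,g,2.5,bright=1))
p=plate(im,(252,182));th=np.radians(-4.99);R=np.array([[np.cos(th),-np.sin(th)],[np.sin(th),np.cos(th)]])
print(p,(p[0]-[608.6,37.57])@R);print("block",plate(im,(147,165)))
cv2.imwrite("pics/crop6.png",cv2.resize(im[110:240,200:340],None,fx=4,fy=4,interpolation=cv2.INTER_CUBIC))
E
```

```text
t: 32.85
eef_pos: [0.6436, -0.0445, 0.0249]
orientation: [[0.088, 0.996, -0.001], [0.996, -0.088, -0.007], [-0.007, -0.0, -1.0]]
force: [-4.4, -20.9, -1.0]
opening: 0.006
grip_force: 10.7
t: 34.1
eef_pos: [0.4105, -0.3964, 0.1248]
orientation: [[0.091, 0.996, 0.0], [0.996, -0.091, 0.0], [0.0, 0.0, -1.0]]
force: [-0.1, 0.8, 0.4]
opening: -0.0
grip_force: 0.0
34.15
(np.float32(85.15476), array([694.90894 ,  27.278301], dtype=float32), np.float32(0.29112953))
(np.float32(174.55359), array([642.92566 , -34.664043], dtype=float32), np.float32(0.2076436))
(np.float32(85.07766), array([605.84814 ,  31.384521], dtype=float32), np.float32(0.18062147))
(np.float32(173.57643), array([652.00287,  82.20032], dtype=float32), np.float32(0.67335546))
(array([650.30877686,  24.34820557]), [88.80728912353516, 119.90460205078125], np.float32(-4.95155)) [42.70075263 -9.54377492]
block (array([642.84893799, 195.54956055]), [88.81034851074219, 119.63174438476562], np.float32(-0.17463131))
```

View pics/crop6.png

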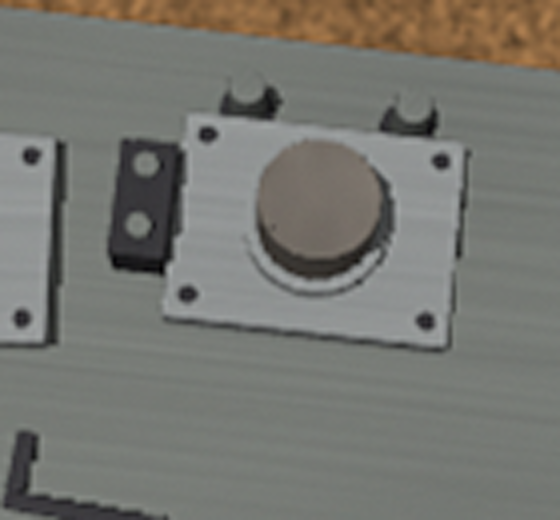

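The crop shows the plate parallel to the bed. Its long edge lies along both dowels and its end is on the stop. The long edges now measure 85.1° against 85.0° for the bed, and the block carrier has not moved beyond measurement noise. Handing in.

```bash
python3 -c "
from workcell import order; print(order.close_job())"
```

```text
the job is handed in; nothing more can be done
None
```

The job is handed in: the core carrier sits against both dowels and the end stop, square to within about 0.1° along its long edges and flat as far as the pictures show. It was never lifted, the block carrier did not move measurably, and the clock read about 34 s.

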